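# Aim the tabletop projector and open its lens door

## Task

With a fingertip, push the projector's side arm to swing the projector round until its lens points at the middle of the small tabletop screen, leaving the lens door as it is until then; next push the upright tab on its roof sideways until the lens door is fully open, with the projector still aimed. Push gently, grasp and lift nothing, leave the stand where it stands, and leave the other things on the table undisturbed.

Things in the scene. Friction and masses are not known exactly. Their poses are not given: they have to be found in the camera images.
- stand: loose round dark steel foot of the projector (170 mm across, 18 mm thick, about 2.2 kg; 3.3 kg with the projector) with a 44 mm column; it should neither slide nor rise. Origin at the centre of its underside, on the table; the projector swivels about the vertical axis through this origin
- swivel (a joint): swivel of the projector on the stand, rad, about the vertical; grows anticlockwise seen from above, 0 = lens along the stand's own x axis, stops at -1.4 and 1.4. Stays where left; turning takes about 0.2 N m plus 0.08 N m per rad/s (some 1.5 to 2 N at the arm's grip)
- lens (a point): centre of the lens on the projector's front, 72 mm from the swivel axis, 122 mm above the table; its x axis is the direction in which the lens looks (and lies over the swivel axis), y to the projector's left, z up. The projector is a white box 130 mm long (x), 140 mm wide (y), centred on the swivel axis, from 90 to 155 mm above the table
- side_grip (a point): middle of the black grip of the side arm: a level rod sticking out at the projector's left, slanting forward: from the swivel axis it points 60 degrees (1.047 rad) to the left of the lens direction. Grip 18 mm thick and 80 mm long, 105 to 185 mm from the swivel axis; this point is on its centreline, 145 mm from the axis, 148 mm above the table. Clear below, but for things under 90 mm
- lens_door (a joint): lens door, rad: 0 = closed over the lens, starts shut or slightly ajar, 1.6 = fully open against its stop; it turns on a vertical pin at the front right of the projector, clockwise seen from above as it opens. Stays where left, very light (about 0.3 N at the tab)
- door_pin (a point): point on the vertical axis of the lens door's pin, at crank height (167 mm above the table); 75 mm ahead of the swivel axis and 35 mm to the projector's right. Its x axis points from the tab to the pin, horizontally, and turns with the door
- door_tab (a point): top of the upright round finger tab, 12 mm thick and 28 mm tall (162 to 190 mm above the table), on the free end of the crank that turns with the door, 50 mm from the pin. With the door closed it lies straight behind the pin, over the roof (roof 155 mm above the table); to open, it is pushed towards the projector's left and round clockwise, ending some 50 mm to the left of the pin
- screen_mid (a point): middle of the white face of the small tabletop screen (face 238 mm wide, 150 mm high, in a black frame on a low foot, fixed to the table), 100 mm above the table. The face looks to the frame's -x, roughly towards the robot. A wooden loudspeaker of 130 x 110 x 200 mm stands at the other side of the table's far edge; it is not the target
- remote_long: loose long black remote control lying flat, 160 x 45 x 18 mm; origin at the centre of its underside
- remote_short: loose short white remote control lying flat, 110 x 40 x 18 mm; origin at the centre of its underside
- tumbler: loose open steel tumbler, 72 mm across, 85 mm high; origin at the centre of its underside
- bowl: loose white snack bowl, 120 mm across, 45 mm high; origin at the centre of its underside
- coasters: loose stack of round coasters, 90 mm across, 20 mm high; origin at the centre of its underside
- bottle: loose green glass bottle, 64 mm across, 190 mm high, standing; origin at the centre of its underside

How it is judged (in metres and radians):
On the way, in this order (a step that is already met when the one before it is completed fails the run):
1. the projector points at the middle of the screen and is at rest, its lens door not yet opened (under 0.5 rad) (y of screen_mid in the frame of lens between -0.025 and 0.025 m and x of screen_mid in the frame of lens above 0.05 m and velocity of joint swivel between -0.05 and 0.05 rad/s and value of joint lens_door below 0.5 rad), for 0.3 s.
2. the lens door is fully open (value of joint lens_door above 1.4 rad), for 0.2 s.
At the end, for the whole second after the job is handed in: The lens's line of sight passes within 25 mm to either side of the screen's middle, the projector is at rest, the lens door is open beyond 1.4 rad (stop 1.6), and the stand stands flat within 20 mm of its start (y of screen_mid in the frame of lens between -0.025 and 0.025 m and x of screen_mid in the frame of lens above 0.05 m and velocity of joint swivel between -0.05 and 0.05 rad/s and value of joint lens_door above 1.4 rad and distance of stand from where it was at the start of the episode below 0.02 m and angle between stand's own z axis and vertical below 0.05 rad and height (world z) of stand below 0.006 m); the robot touches nothing.
It fails at once if the stand is lifted or tipped (height (world z) of stand above 0.012 m or angle between stand's own z axis and vertical above 0.12 rad).
It fails at once if the stand is dragged more than 30 mm (distance of stand from where it was at the start of the episode above 0.03 m).
It fails at once if the projector is pushed or gripped with more than 25 N (contact force between any of the fingers, the arm and stand above 25 N).
It fails at once if the lens door is opened past half before the projector is aimed (value of joint lens_door above 0.8 rad and (y of screen_mid in the frame of lens above 0.06 m or y of screen_mid in the frame of lens below -0.06 m)).
It fails at once if another thing on the table is shifted by more than 25 mm, lifted or knocked over (distance of any of remote_long, remote_short, tumbler, bowl, coasters, bottle from where it was at the start of the episode above 0.025 m or angle between any of remote_long, remote_short, tumbler, bowl, coasters, bottle's own z axis and vertical above 0.3 rad).
It also fails if it takes over 54 s, if anything falls off the work surface, if the arm or the gripper's body presses on something with over 40 N, if the wrist force passes 120 N, or if a joint passes its speed limit or range.

## Robot

A 6-joint arm with a two-finger parallel gripper is mounted at the origin on the work surface. World frame = base frame: x ahead of the robot, y to its left, z up, the work surface at z = 0. Lengths are in mm, angles in degrees, forces in N, time in s.
With the tool pointing down it reaches from about 325 to 850 mm from the base axis. Payload 15.5 kg.
Tool frame: the origin (TCP) lies midway between the tips of the shut fingers; the grasp point (between the pads) lies 19 mm behind it; z points along the fingers, y is the line along which they close (so a half turn about z gives the same grasp; the last joint's range is limited). The gripper opens to 91 mm and grips with 3 to 60 N. Pads are 32 mm wide; open, the fingers measure 118 mm over their backs; the gripper's body (76 mm by 178 mm) begins 60 mm behind the grasp point.
Start: joints at [-79.097, 28.281, 77.091, -0, 74.628, -5.472], TCP at [176.204, -599.649, 213.915] pointing down, gripper open.
Joint ranges: [-166.48, 166.48], [-47.26, 123.95], [12.59, 153.08], [-70.14, 250.14], [6.76, 159.57], [-176.63, 176.63]. Speed limits (degrees/s): [108.29, 108.29, 147.25, 172.46, 172.46, 172.46].

## Interface

Orientations are given as [roll, pitch, yaw] about the fixed x, y, z axes, in that order (R = Rz(yaw) Ry(pitch) Rx(roll)).
In Python, from station import sense, snapshot, camera_model, finish_job gives the robot as it stands.
- The arm moves only by the tool play_rows, never from a script. Its arguments are lists of equal length, an entry for each row: "offset": the shift along the tool's x, y, z scaled (see below), a list of three; "rotation": the turn, a rotation vector about the tool's x, y, z scaled (see below), a list of three. In form: {"offset": [[dx, dy, dz], ...], "rotation": [[ax, ay, az], ...]}. A call has 1 to 8 rows; each row shifts and turns the commanded pose from where the row before left it, along the tool's axes as they then stand; what a row does not reach is not made up. The controller multiplies each number of a shift by 1000 mm and each number of a turn by 90 degrees. A row lasts 1/8 s, in which the tool goes at most 62.5 mm and 10.7 degrees, less where a joint would pass 70% of its speed; a pose out of reach is approached as far as the arm can. A call with a number of a shift or a turn outside -1 to 1 is refused whole. A call with a gripper value outside its range is refused whole. "fingers" is the opening, from 0 (shut) to 1 (fully open), set as the call begins (left out, the last holds). The fingers move at their own pace and stop on an object; "squeeze" is the grip in N (left out, the last holds). Time passes only in rows, so rows that do not move let the fingers close. It gives the time, the measured TCP pose, the force, the opening and the grip force at its end, in the units of the state.
- sense(): the state, without advancing time (a new reading comes with each control period).
- snapshot(name): name is "scene" or "side" or "wrist"; returns (picture, depth): 480x640x3 uint8, red, green, blue; 480x640 float32, mm along the optical axis (not along the pixel's ray), 0 where there is no reading.
- camera_model(name): a dict with "fovy" (degrees; the focal length in pixels is half the picture's height over the tangent of half this angle, whatever the lens; pixels are square), "cx", "cy" (the principal point, pixels), "k1" (the pictures are not rectified: a ray, as slopes to the right and down, at radius r is drawn at 1 + k1 r^2 times it, then the intrinsics apply), "rvec" (rotation vector, rad) and "tvec" (3), from world to camera coordinates, as OpenCV has them. Camera axes: x right, y down, z forward; pixel columns grow to the right and rows downward; lengths in mm; the calibration is good to about 2 mm. A picture is of the moment at which its call begins: read the wrist's pose just before it. camera_model takes no time and is no camera call; for the wrist camera it gives the pose at the moment of the call.
- finish_job(): hands the job in; it is judged then, once.
The state is a dict: "time": time; "qpos": joint angles; "qvel": joint speeds; "joint_torque": joint torques, N m; "tcp_pos": TCP position; "eef_rot": TCP orientation; "contact_force": force on the tool from outside, world axes, zero at the start; "ft_torque": the same for the moment, N m; "width": finger opening in mm; "finger_force": force on a finger pad.
Only numpy, scipy, OpenCV 4.12 (cv2) and the standard library are available. Lean on these libraries where they do the work, as an engineer would, in place of code of your own. Each camera call takes 0.05 s, during which the arm holds its last target. There are 200 camera calls.

## Working session

There is one attempt and no reset: what is moved stays moved. The work goes in short steps, Python scripts to look and compute and a tool call to move; the robot and the scene stay as the last step left them, time stands still between calls to the robot, and variables do not carry over. Pictures are saved under pics/ and viewed, at most 10 in all, crops included, and the job is handed in when it is done.

Besides the shell and the picture viewer there is one more tool, called after "Request:" as a command line: name --argument value ..., lists and objects as JSON in quotes. play_rows: Moves the arm, as the interface text tells. Its arguments: {"type":"object","properties":{"offset":{"type":"array"},"rotation":{"type":"array"},"fingers":{"type":"number"},"squeeze":{"type":"number"}},"required":["offset","rotation"]}

```bash
mkdir -p pics
cat > h.py <<'E'
import numpy as np,cv2
from station import *
def K(m):
    f=240/np.tan(np.radians(m["fovy"])/2); return f
def cloud(d,m):
    f=K(m); v,u=np.mgrid[:480,:640]
    x=(u-m["cx"])/f; y=(v-m["cy"])/f
    a,b=x.copy(),y.copy()
    for _ in range(8):
        s=1+m["k1"]*(a*a+b*b); a=x/s;b=y/s
    P=np.stack([a*d,b*d,d],-1)
    R=cv2.Rodrigues(np.array(m["rvec"],float))[0]
    P=(P-np.array(m["tvec"]).ravel())@R
    P[d<=0]=np.nan
    return P
def grab(n):
    m=camera_model(n); p,d=snapshot(n); np.savez(f"{n}.npz",p=p,P=cloud(d,m)); 
    return p,cloud(d,m)
E
python3 - <<'E'
from h import *
for n in("scene","side"):
    p,P=grab(n); cv2.imwrite(f"pics/{n}0.png",p[...,::-1]); print(n,camera_model(n))
print(sense())
E
```

```text
scene {'fovy': 54.36248633085207, 'cx': 317.135135319552, 'cy': 234.1329390836875, 'k1': -0.09814646212440381, 'rvec': array([ 2.39762231,  0.93858597, -0.26503273]), 'tvec': array([-389.65344991, -271.83106327, 1550.64240037])}
side {'fovy': 55.92525759212556, 'cx': 315.50073669690846, 'cy': 239.30397450759602, 'k1': -0.06871231738642411, 'rvec': array([ 0.74816024, -2.38152316,  1.33317524]), 'tvec': array([433.38027755, 276.20442372, 870.86145535])}
{'time': 0.1, 'qpos': array([-7.90953652e+01,  2.83113705e+01,  7.71232364e+01,  4.56823500e-04,
        7.46282480e+01, -5.47044250e+00]), 'qvel': array([-0.0443671 , -0.05775087, -0.17452766,  0.01157446,  0.01208884,
       -0.04807504]), 'joint_torque': array([ 9.12336218e-04, -8.80243993e+01, -3.82543337e+01,  7.08876690e-02,
        4.82157245e-02, -2.53972826e-05]), 'tcp_pos': array([ 176.15771114, -599.30893309,  213.39942496]), 'eef_rot': array([-1.79937473e+02, -6.43044116e-03,  1.63749525e+01]), 'contact_force': array([-0.11193066,  0.55613107,  0.312232  ]), 'ft_torque': array([0.00103586, 0.02076409, 0.00839038]), 'finger_force': 0.0, 'width': 91.36626172949794}
```

View pics/scene0.png

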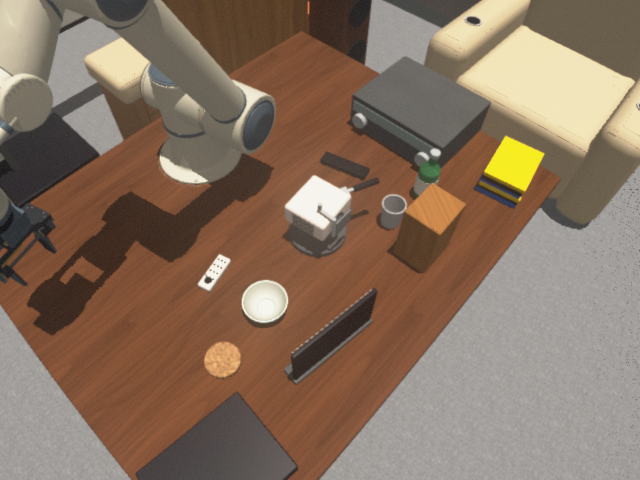

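View pics/side0.png

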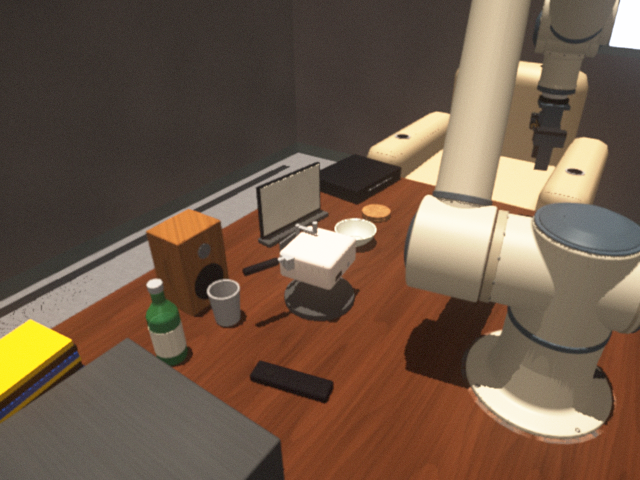

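The scene view shows the projector at about (318,208) with its grip at (362,186), the tab at (321,208), the tumbler at (393,210) and the screen at (333,335). The side view shows the screen face at (290,200) and the grip at (262,267). Next I'll measure them in 3D.

Run:
```python
from h import *
def rep(n,box,zr,cond=None,lab=""):
    z=np.load(n+".npz"); p=z["p"].astype(int);P=z["P"]
    u0,v0,u1,v1=box; Q=P[v0:v1,u0:u1].reshape(-1,3); C=p[v0:v1,u0:u1].reshape(-1,3)
    k=(Q[:,2]>zr[0])&(Q[:,2]<zr[1])
    if cond is not None:k&=cond(C)
    Q=Q[k]; print(lab,n,len(Q),"mean",Q.mean(0).round(1),"min",Q.min(0).round(1),"max",Q.max(0).round(1)); return Q
wh=lambda C:C.min(1)>150
dk=lambda C:C.max(1)<80
for n,b in(("scene",(275,165,365,260)),("side",(270,215,365,300))):
    Q=rep(n,b,(150,159),wh,"roof"); r=cv2.minAreaRect(Q[:,:2].astype(np.float32)); print(r,cv2.boxPoints(r).round())
    rep(n,b,(178,196),None,"tab")
    rep(n,b,(160,176),None,"crank")
for n,b in(("scene",(345,170,385,200)),("side",(238,250,284,280))):
    Q=rep(n,b,(130,165),dk,"grip"); l=cv2.fitLine(Q[:,:2].astype(np.float32),cv2.DIST_HUBER,0,.01,.01).ravel(); print(l, np.degrees(np.arctan2(l[1],l[0])))
for n,b in(("scene",(280,215,355,265)),("side",(275,270,362,320))):
    Q=rep(n,b,(12,24),None,"foot").astype(np.float32); print(cv2.minEnclosingCircle(Q[:,:2]))
Q=rep("side",(250,160,330,245),(30,175),lambda C:C.min(1)>100,"screen")
Q0=Q.mean(0);_,_,V=np.linalg.svd(Q-Q0,full_matrices=False);print(V[2],V[0],((Q-Q0)@V[0]).min(),((Q-Q0)@V[0]).max())
r=cv2.minAreaRect(np.stack([(Q-Q0)@V[0],Q[:,2]],1).astype(np.float32));print(r, Q0+V[0]*r[0][0])
rep("scene",(375,190,410,232),(70,95),None,"tumbler")
rep("scene",(412,148,445,198),(60,200),None,"bottle")
rep("scene",(238,278,292,328),(35,55),None,"bowl")
rep("scene",(315,145,375,183),(10,25),None,"remL")
rep("scene",(395,185,465,275),(190,210),None,"speaker")
rep("scene",(350,55,490,165),(20,300),None,"box")
```

```text
roof scene 1785 mean [503.9  29.2 154.9] min [432.8 -46.8 150. ] max [572.7 126.7 159. ]
((501.2868957519531, 40.11081314086914), (127.80137634277344, 161.43447875976562), 7.761437892913818) [[427. 111.]
 [449. -48.]
 [576. -31.]
 [554. 129.]]
tab scene 24 mean [532.3   0.9 186.9] min [525.7  -3.5 178.9] max [536.6   7.4 194.3]
crank scene 107 mean [548.5   6.9 166.1] min [453.8 -25.8 160. ] max [585.8 142.8 174.7]
roof side 1839 mean [493.6  41.  155.1] min [429.8 -43.8 150. ] max [568.5 124.3 158.6]
((499.12005615234375, 39.73763656616211), (128.7949981689453, 158.5782012939453), 6.950572490692139) [[426. 111.]
 [445. -47.]
 [573. -31.]
 [553. 126.]]
tab side 31 mean [528.2   5.8 185.8] min [522.6  -1.5 178. ] max [535.7  10.6 191.9]
crank side 100 mean [551.5   5.3 167.4] min [522.5  -4.  161.2] max [583.5  11.7 175.9]
grip scene 112 mean [562.  163.8 154.7] min [542.8 125.2 145.7] max [577.9 196.  161.5]
[3.5508958e-01 9.3483227e-01 5.6202655e+02 1.6282310e+02] 69.201065
grip side 273 mean [553.1 167.4 153. ] min [534.2 127.2 143.3] max [575.6 202.5 159.1]
[3.9261985e-01 9.1970086e-01 5.5215076e+02 1.6754204e+02] 66.882385
foot scene 990 mean [526.2  -4.9  17.9] min [425.9 -55.8  12.1] max [588.1  94.9  23.8]Traceback (most recent call last):
  File "<stdin>", line 17, in <module>
cv2.error: OpenCV(4.12.0) /io/opencv/modules/imgproc/src/shapedescr.cpp:201: error: (-215:Assertion failed) count >= 0 && (depth == CV_32F || depth == CV_32S) in function 'minEnclosingCircle'
```

Run:
```python
from h import *
def rep(n,box,zr,cond=None,lab=""):
    z=np.load(n+".npz"); p=z["p"].astype(int);P=z["P"]
    u0,v0,u1,v1=box; Q=P[v0:v1,u0:u1].reshape(-1,3); C=p[v0:v1,u0:u1].reshape(-1,3)
    k=(Q[:,2]>zr[0])&(Q[:,2]<zr[1])
    if cond is not None:k&=cond(C)
    Q=Q[k]; print(lab,n,len(Q),"mean",Q.mean(0).round(1),"min",Q.min(0).round(1),"max",Q.max(0).round(1)); return Q.astype(np.float32)
Q=rep("side",(250,160,330,245),(30,175),lambda C:C.min(1)>100,"screen")
Q0=Q.mean(0);_,_,V=np.linalg.svd(Q-Q0,full_matrices=False);print(V[2],V[0])
w=V[0]*[1,1,0];w/=np.linalg.norm(w)
r=cv2.minAreaRect(np.stack([(Q-Q0)@w,Q[:,2]],1).astype(np.float32));print(r, Q0+w*r[0][0])
C=Q0+w*r[0][0]; S=np.array([501,30]); print("bearing",np.degrees(np.arctan2(C[1]-30,C[0]-501)))
for n,b in(("scene",(280,215,355,265)),("side",(275,270,362,320))):
    Q=rep(n,b,(14,22),lambda C:C.max(1)-C.min(1)<25,"foot"); print(cv2.minEnclosingCircle(Q[:,:2]))
rep("scene",(280,340,380,380),(10,60),None,"screenfoot")
Q=rep("scene",(280,285,380,380),(150,195),None,"screentop")
for n,b in(("scene",(375,190,410,232)),("side",(205,278,243,328))):rep(n,b,(75,95),None,"tumbler")
rep("scene",(412,148,445,198),(60,200),None,"bottle")
rep("scene",(238,278,292,328),(35,55),None,"bowl")
rep("scene",(395,185,465,275),(190,210),None,"speaker")
rep("scene",(315,145,375,183),(10,25),dk if 0 else None,"remL")
rep("scene",(350,55,490,165),(20,300),None,"box")
```

```text
screen side 2005 mean [ 697.6 -134.9  114.6] min [ 481.3 -569.4   30.1] max [891.1  66.9 175. ]
[-0.34432656 -0.08329378 -0.93514776] [-0.6762792   0.7129039   0.18551123]
((-94.63958740234375, 102.53623962402344), (707.5768432617188, 144.8063507080078), 0.033893659710884094) [ 762.73284768 -203.5238051   114.611763  ]
bearing -41.740044554615174
foot scene 875 mean [524.9  -5.8  18.1] min [429.9 -55.8  14. ] max [587.2  89.   22. ]Traceback (most recent call last):
  File "<stdin>", line 14, in <module>
cv2.error: OpenCV(4.12.0) /io/opencv/modules/imgproc/src/shapedescr.cpp:201: error: (-215:Assertion failed) count >= 0 && (depth == CV_32F || depth == CV_32S) in function 'minEnclosingCircle'
```

Run:
```python
from h import *
z=np.load("side.npz"); p=z["p"];P=z["P"]
m=np.zeros((480,640),np.uint8); m[160:245,250:330]=(p[160:245,250:330].min(2)>95)
m&=((P[...,2]>20)&(P[...,2]<190)).astype(np.uint8)
n,l,st,c=cv2.connectedComponentsWithStats(m,connectivity=4); print(st[1:][st[1:,4]>50])
i=l[195,295]; mm=(l==i); print(i,st[i])
Q=P[mm]
Q0=np.median(Q,0); 
for _ in range(5):
    q=Q-Q0; c,_,_,_=np.linalg.lstsq(np.c_[Q[:,1],np.ones(len(Q))],Q[:,0],rcond=None)
    e=abs(Q[:,0]-c[0]*Q[:,1]-c[1]); Q=Q[e<max(6,3*np.median(e))]
print(len(Q),"x=",c,"y:",np.percentile(Q[:,1],[0,.5,1,50,99,99.5,100]).round(1),"z",np.percentile(Q[:,2],[0,1,50,99,100]).round(1))
w=np.array([c[0],1])/np.hypot(c[0],1); t=Q[:,:2]@w; print("width",np.ptp(t))
ym=(Q[:,1].min()+Q[:,1].max())/2; xm=c[0]*ym+c[1]; print("mid",xm,ym,"bearing",np.degrees(np.arctan2(ym-30,xm-501)))
def rep(n,box,zr,lab):
    P=np.load(n+".npz")["P"]
    u0,v0,u1,v1=box; Q=P[v0:v1,u0:u1].reshape(-1,3)
    Q=Q[(Q[:,2]>zr[0])&(Q[:,2]<zr[1])]
    if len(Q):print(lab,n,len(Q),"mean",Q.mean(0).round(1),"min",Q.min(0).round(1),"max",Q.max(0).round(1)); print("   rect",cv2.minAreaRect(np.ascontiguousarray(Q[:,:2],np.float32)))
rep("scene",(280,285,385,385),(150,195),"screentop")
for n,b in(("scene",(375,190,410,232)),("side",(205,278,243,328))):rep(n,b,(75,95),"tumbler")
rep("scene",(412,148,445,198),(60,200),"bottle")
rep("scene",(238,278,292,328),(35,55),"bowl")
rep("scene",(395,185,465,275),(190,210),"speaker")
rep("scene",(315,145,375,183),(10,25),"remL")
rep("scene",(350,55,490,165),(20,300),"box")
```

```text
[[ 261  164   59   70 2423]
 [ 287  224   43   21  582]]
2 [ 261  164   59   70 2423]
2416 x= [1.28180161e-01 7.90005389e+02] y: [-328.5 -321.5 -319.1 -197.5  -95.7  -94.2  -90.3] z [ 27.8  31.7 104.6 174.9 177.4]
width 239.95223152301793
mid 763.1630034459383 -209.4113849450517 bearing -42.402820423792214
screentop scene 968 mean [ 772.1 -216.7  173.6] min [ 750.2 -333.   150.1] max [791.6 -85.4 185.3]
   rect ((770.3275146484375, -209.15911865234375), (248.51483154296875, 15.85883903503418), 83.15864562988281)
tumbler scene 175 mean [633.1 210.2  82.5] min [596.2 171.3  75. ] max [668.7 244.3  91.9]
   rect ((632.497802734375, 207.57553100585938), (70.878173828125, 71.96528625488281), 61.24497604370117)
tumbler side 302 mean [635.1 208.9  81.4] min [597.  175.6  75.1] max [701.8 246.3  88.5]
   rect ((646.0203247070312, 213.8656463623047), (98.2715835571289, 72.73859405517578), 15.477205276489258)
bottle scene 964 mean [641.5 361.3 122.8] min [533.1 191.7  60. ] max [756.2 486.9 200. ]
   rect ((659.8955688476562, 348.21844482421875), (98.93846130371094, 309.9577941894531), 33.49885559082031)
bowl scene 383 mean [ 553.4 -237.3   42.7] min [ 504.3 -301.6   35.1] max [ 625.7 -182.7   51.6]
   rect ((564.9056396484375, -242.25149536132812), (116.79119110107422, 118.73155212402344), 45.75997543334961)
speaker scene 1810 mean [760.9 185.4 200.2] min [703.7 123.3 190. ] max [816.2 258.4 205.9]
   rect ((759.768310546875, 191.15066528320312), (111.37103271484375, 134.00645446777344), 1.0944786071777344)
remL scene 562 mean [395.8 275.8  18. ] min [312.3 236.5  10.1] max [476.5 325.3  24.9]
   rect ((393.9308166503906, 278.2305603027344), (159.7708740234375, 54.918609619140625), 16.9993953704834)
box scene 9420 mean [469.7 551.9 115.7] min [266.7 289.   20. ] max [757.1 754.6 196.6]
   rect ((512.1854858398438, 522.27490234375), (490.0562744140625, 464.862548828125), 0.5170298218727112)
```

The screen's middle is at (763,-209), which fits the given sizes: width 240, mid-height about 103. The swivel axis is near (501,30) and the heading about 7.4°, so it needs about -50°. The grip centre is near (557,164). Next I'll lift and cross over.

Request:
play_rows --offset '[[0.02, -0.025, -0.012], [0.027, -0.033, -0.012], [0.027, -0.033, -0.012], [0.027, -0.033, -0.012], [0.027, -0.033, -0.012], [0.027, -0.033, -0.012], [0.027, -0.033, -0.012], [0.027, -0.033, -0.012]]' --rotation '[[0, 0, 0], [0, 0, 0], [0, 0, 0], [0, 0, 0], [0, 0, 0], [0, 0, 0], [0, 0, 0], [0, 0, 0]]' --fingers 0 --squeeze 5

```text
time: 1.1
tcp_pos: [304.8, -293.7, 310.2]
eef_rot: [-180.0, 0.0, 16.4]
contact_force: [0.9, 0.1, 0.5]
width: 13.8
finger_force: 0.0
```

Request:
play_rows --offset '[[0.027, -0.033, 0], [0.027, -0.033, 0], [0.027, -0.033, 0], [0.027, -0.033, 0], [0.027, -0.033, 0], [0.027, -0.033, 0], [0.027, -0.033, 0], [0.027, -0.033, 0]]' --rotation '[[0, 0, 0], [0, 0, 0], [0, 0, 0], [0, 0, 0], [0, 0, 0], [0, 0, 0], [0, 0, 0], [0, 0, 0]]'

```text
time: 2.1
tcp_pos: [437.6, 20.5, 309.8]
eef_rot: [-180.0, 0.0, 16.4]
contact_force: [-0.2, -0.7, 0.5]
width: 0.6
finger_force: 0.0
```

Request:
play_rows --offset '[[0.027, -0.033, 0], [0.027, -0.033, 0], [0.027, -0.033, 0], [0.027, -0.033, 0], [0.015, -0.018, 0], [0, 0, 0], [0, 0, 0]]' --rotation '[[0, 0, 0], [0, 0, 0], [0, 0, 0], [0, 0, 0], [0, 0, 0], [0, 0, 0], [0, 0, 0]]'

```text
time: 2.98
tcp_pos: [512.7, 196.9, 309.8]
eef_rot: [180.0, 0.0, 16.4]
contact_force: [0.3, -1.1, 0.6]
width: 0.6
finger_force: 0.0
```

Request:
play_rows --offset '[[0, 0, 0], [0, 0, 0], [0, 0, 0], [0, 0, 0], [0, 0, 0], [0, 0, 0], [0, 0, 0], [0, 0, 0]]' --rotation '[[0, 0, -0.071], [0, 0, -0.071], [0, 0, -0.071], [0, 0, -0.071], [0, 0, -0.071], [0, 0, -0.071], [0, 0, -0.071], [0, 0, -0.071]]'

```text
time: 3.98
tcp_pos: [512.8, 196.5, 310.1]
eef_rot: [180.0, 0.0, 67.6]
contact_force: [1.1, 0.4, 0.4]
width: 0.7
finger_force: 0.0
```

Request:
play_rows --offset '[[-0.006, 0, 0.03], [-0.007, 0, 0.03], [0, 0, 0.03], [0, 0, 0.03], [0, 0, 0.03], [0, 0, 0.03], [0, 0, 0], [0, 0, 0]]' --rotation '[[0, 0, 0], [0, 0, 0], [0, 0, 0], [0, 0, 0], [0, 0, 0], [0, 0, 0], [0, 0, 0], [0, 0, 0]]'

```text
time: 4.97
tcp_pos: [508.6, 185.2, 131.1]
eef_rot: [180.0, -0.0, 67.5]
contact_force: [0.3, 0.0, 0.5]
width: 0.6
finger_force: 0.0
```

Run:
```python
from h import *
p,P=grab("side"); q,P=grab("scene"); 
a=cv2.resize(p[150:350,150:400],(500,400)); b=cv2.resize(q[130:270,250:450],(572,400)); cv2.imwrite("pics/c1.png",cv2.resize(np.hstack([a,b]),(800,300))[...,::-1])
print(sense()["tcp_pos"],sense()["contact_force"])
```

```text
[508.8682987  185.57800121 131.33484552] [ 0.24640248 -0.04110684 -0.25936222]
```

View pics/c1.png

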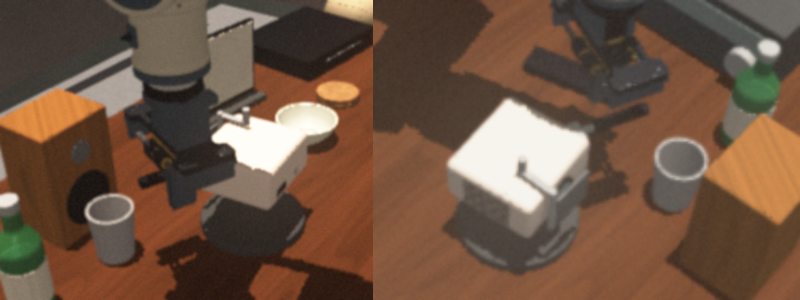

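Left half: the fingers stand behind the grip rod, clear of the tumbler. Right half: they're clear of the bottle too. Next I'll approach the rod and swing it along the arc.

Request:
play_rows --offset '[[0, 0.006, 0], [0, 0.006, 0], [0, 0.006, 0], [0, 0.004, 0], [0, 0.003, 0], [0, 0.002, 0], [0, 0.001, 0], [0, 0, 0]]' --rotation '[[0, 0, 0], [0, 0, 0], [0, 0, 0], [0, 0, 0], [0, 0, 0], [0, 0, 0], [0, 0, 0], [0, 0, 0]]'

```text
time: 6.08
tcp_pos: [533.9, 175.0, 129.9]
eef_rot: [-180.0, 0.0, 67.5]
contact_force: [0.4, 0.3, 0.1]
width: 0.7
finger_force: 0.0
```

Request:
play_rows --offset '[[0.0003, 0.0025, 0], [0.0007, 0.0051, 0], [0.0007, 0.0051, 0], [0.0007, 0.0051, 0], [0.0007, 0.0051, 0], [0.0007, 0.0051, 0], [0.0007, 0.0051, 0], [0.0007, 0.0051, 0]]' --rotation '[[0, 0, 0.0111], [0, 0, 0.0222], [0, 0, 0.0222], [0, 0, 0.0222], [0, 0, 0.0222], [0, 0, 0.0222], [0, 0, 0.0222], [0, 0, 0.0222]]'

```text
time: 7.08
tcp_pos: [570.1, 160.8, 129.9]
eef_rot: [180.0, -0.0, 52.4]
contact_force: [-0.5, 0.9, 0.6]
width: 0.3
finger_force: 0.7
```

```bash
cat > aim.py <<'E'
from h import *
def fl(Q):
    l=cv2.fitLine(np.ascontiguousarray(Q[:,:2],np.float32),cv2.DIST_HUBER,0,.01,.01).ravel();return l
ax=np.array([501,30.])
for n in("scene","side"):
    p,P=grab(n); p=p.astype(int)
    d=np.hypot(P[...,0]-ax[0],P[...,1]-ax[1])
    roof=(abs(P[...,2]-155)<4)&(d<105)&(p.min(2)>140)
    Q=P[roof]
    r=cv2.minAreaRect(np.ascontiguousarray(Q[:,:2],np.float32));print(n,len(Q),"roof",np.round(r[0]+r[1]+(r[2],),1),cv2.boxPoints(r).round().tolist())
    tab=(P[...,2]>178)&(P[...,2]<196)&(d<95)
    if tab.any():print(" tab",tab.sum(),np.median(P[tab],0).round(1))
    g=(abs(P[...,2]-150)<11)&(d>108)&(d<187)&(p.max(2)<80)
    if g.sum()>20:
        m=np.median(P[g],0);print(" grip",g.sum(),m.round(1),"bearing-60:",np.degrees(np.arctan2(m[1]-30,m[0]-501))-60)
print(sense()["tcp_pos"],sense()["eef_rot"],sense()["contact_force"],sense()["time"])
E
python3 aim.py
```

```text
scene 1393 roof [503.5  28.2 137.3 129.1  84.2] [[432.0, -34.0], [561.0, -47.0], [575.0, 90.0], [446.0, 103.0]]
 tab 23 [526.9  -4.7 188.7]
 grip 58 [571.7 125.3 154.6] bearing-60: -6.588724152232189
side 1371 roof [499.9  30.1 139.  128.7  84.1] [[429.0, -32.0], [557.0, -46.0], [571.0, 93.0], [443.0, 106.0]]
 tab 34 [520.4   0.6 186.2]
 grip 185 [566.  169.9 150.5] bearing-60: 5.063504159991695
[570.34881824 160.60925764 129.88633555] [ 1.79980418e+02 -3.63759624e-03  5.24040848e+01] [ 0.16886615  0.65321948 -0.03793037] 7.175
```

The roof heading is now -5.9° about an axis at (501.7,29.2). The target is -42.4°, so I'll swing 36.5° more.

Request:
play_rows --offset '[[0.0007, 0.0051, 0], [0.0007, 0.0051, 0], [0.0007, 0.0051, 0], [0.0007, 0.0051, 0], [0.0007, 0.0051, 0], [0.0007, 0.0051, 0], [0.0007, 0.0051, 0], [0.0007, 0.0051, 0]]' --rotation '[[0, 0, 0.0222], [0, 0, 0.0222], [0, 0, 0.0222], [0, 0, 0.0222], [0, 0, 0.0222], [0, 0, 0.0222], [0, 0, 0.0222], [0, 0, 0.0222]]'

```text
time: 8.18
tcp_pos: [603.0, 136.2, 129.9]
eef_rot: [180.0, -0.0, 36.4]
contact_force: [-0.1, 2.2, 0.1]
width: 0.9
finger_force: 0.7
```

Request:
play_rows --offset '[[0.0007, 0.0051, 0], [0.0007, 0.0051, 0], [0.0007, 0.0051, 0], [0.0007, 0.0051, 0], [0.0007, 0.0051, 0], [0.0007, 0.0051, 0], [0.0003, 0.0025, 0], [0.0003, 0.0025, 0]]' --rotation '[[0, 0, 0.0222], [0, 0, 0.0222], [0, 0, 0.0222], [0, 0, 0.0222], [0, 0, 0.0222], [0, 0, 0.0222], [0, 0, 0.0111], [0, 0, 0.0111]]'

```text
time: 9.18
tcp_pos: [624.9, 108.2, 129.9]
eef_rot: [-180.0, 0.0, 22.5]
contact_force: [-0.2, 2.4, 1.0]
width: 0.7
finger_force: 0.7
```

```bash
python3 aim.py
```

```text
scene 1174 roof [510.1  23.7 139.3 144.   56.8] [[412.0, 5.0], [532.0, -74.0], [608.0, 43.0], [488.0, 121.0]]
 tab 27 [507.  -11.6 187.9]
side 1197 roof [499.6  30.8 137.6 128.8  54.7] [[407.0, 12.0], [512.0, -63.0], [592.0, 50.0], [487.0, 124.0]]
 tab 32 [501.4  -8.  185.6]
 grip 207 [611.6 110.2 151.1] bearing-60: -24.050872354214256
[624.90695041 108.05095076 129.87250026] [1.79994607e+02 9.27432913e-03 2.25000492e+01] [0.36293823 0.0280564  0.44857465] 9.275
```

Request:
play_rows --offset '[[0.0007, 0.0051, 0], [0.0007, 0.0051, 0], [0.0006, 0.004, 0], [0.0003, 0.0025, 0], [0.0001, 0.0008, 0], [0, 0, 0], [0, 0, 0], [0, 0, 0]]' --rotation '[[0, 0, 0.0222], [0, 0, 0.0222], [0, 0, 0.0178], [0, 0, 0.0111], [0, 0, 0.004], [0, 0, 0], [0, 0, 0], [0, 0, 0]]'

```text
time: 10.28
tcp_pos: [633.0, 92.7, 129.9]
eef_rot: [180.0, 0.0, 15.6]
contact_force: [0.3, -0.3, 0.1]
width: 0.6
finger_force: 0.0
```

```bash
python3 aim.py
python3 - <<'E'
import numpy as np,cv2
p=np.load("side.npz")["p"];q=np.load("scene.npz")["p"]
a=cv2.resize(p[150:350,150:400],(500,400)); b=cv2.resize(q[150:290,250:450],(572,400)); cv2.imwrite("pics/c2.png",cv2.resize(np.hstack([a,b]),(800,300))[...,::-1])
E
```

```text
scene 1100 roof [508.1  22.4 134.9 153.   42.5] [[407.0, 33.0], [510.0, -80.0], [610.0, 12.0], [506.0, 124.0]]
 tab 27 [502.3 -11.7 187.5]
 grip 39 [671.7  79.4 154.3] bearing-60: -43.869202376124065
side 1111 roof [507.4  27.7 171.8 100.9  76.5] [[438.0, -44.0], [536.0, -68.0], [576.0, 99.0], [478.0, 123.0]]
 tab 33 [497.6  -6.6 186.9]
 grip 195 [619.1  96.7 151.7] bearing-60: -30.525447468762902
[633.03721554  92.70934737 129.91174282] [1.79997465e+02 3.78160998e-03 1.55938300e+01] [-0.64063913  0.08075278 -0.04768434] 10.375
```

View pics/c2.png

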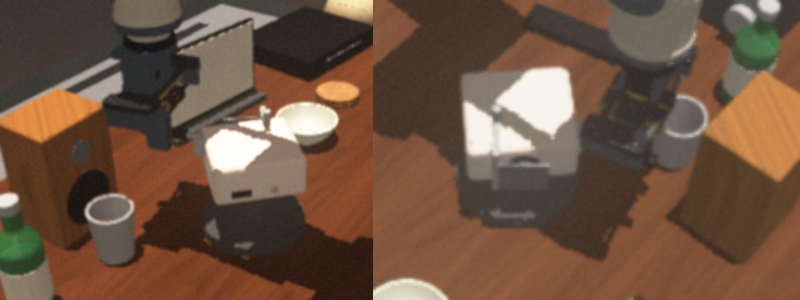

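Left half: the finger is at the rod and the lens faces the screen. Right half: the tab is at about (497,110), with gripper shadow across the roof. Next I'll back off, rise and re-measure.

Request:
play_rows --offset '[[0, -0.006, 0], [0, -0.012, 0], [0, -0.012, 0], [0, 0, -0.03], [0, 0, -0.04], [0, 0, -0.04], [0, 0, -0.04], [0, 0, -0.03]]' --rotation '[[0, 0, 0], [0, 0, 0], [0, 0, 0], [0, 0, 0], [0, 0, 0], [0, 0, -0.11], [0, 0, -0.11], [0, 0, -0.11]]'

```text
time: 11.38
tcp_pos: [624.9, 122.5, 311.9]
eef_rot: [179.9, -0.1, 45.6]
contact_force: [0.7, 0.5, 0.4]
width: 0.3
finger_force: 0.0
```

Request:
play_rows --offset '[[0, 0, 0], [0, 0, 0], [0, 0, 0], [0, 0, 0], [0, 0, 0], [0, 0, 0], [0, 0, 0], [0, 0, 0]]' --rotation '[[0, 0, -0.11], [0, 0, -0.11], [0, 0, -0.11], [0, 0, -0.11], [0, 0, -0.11], [0, 0, -0.11], [0, 0, -0.11], [0, 0, -0.11]]'

```text
time: 12.38
tcp_pos: [624.7, 122.5, 309.9]
eef_rot: [-180.0, -0.0, 124.8]
contact_force: [0.6, 0.5, 0.4]
width: 0.1
finger_force: 0.0
```

```bash
sed -i 's/&(p.min(2)>140)/\&(p.max(2)-p.min(2)<60)\&(p.min(2)>70)/' aim.py; python3 aim.py
python3 - <<'E'
import numpy as np,cv2
p=np.load("side.npz")["p"];q=np.load("scene.npz")["p"]
a=cv2.resize(p[150:350,150:400],(500,400)); b=cv2.resize(q[150:290,250:450],(572,400)); cv2.imwrite("pics/c3.png",cv2.resize(np.hstack([a,b]),(800,300))[...,::-1])
E
```

```text
scene 1805 roof [516.2  29.5 158.9 149.2  49. ] [[408.0, 18.0], [520.0, -79.0], [625.0, 41.0], [512.0, 138.0]]
 tab 25 [503.4 -11.5 189. ]
 grip 194 [641.1  70.3 154.8] bearing-60: -43.95579436544078
side 1864 roof [513.8  32.9 159.3 147.6  47.8] [[406.0, 23.0], [515.0, -76.0], [622.0, 42.0], [513.0, 141.0]]
 tab 33 [498.1  -6.6 187.8]
 grip 215 [636.   77.7 153.3] bearing-60: -40.527966908806235
[624.7318057  122.3258722  309.86752893] [-1.79993331e+02 -8.41517113e-03  1.24673654e+02] [-0.47755134  0.8732327  -0.57078632] 12.475
```

View pics/c3.png

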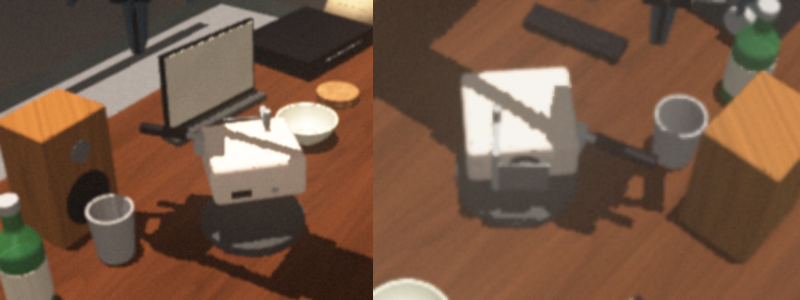

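Right half: the tab at about (497,112) is still near closed. Left half: the lens faces the screen. Two cues put the heading at about -41.7°, against a target of -42.4±4°. The tab is at (500.7,-9), 50.6 mm from the computed pin, which fits. Next I'll move behind the tab.

Request:
play_rows --offset '[[-0.007, -0.0352, 0], [-0.007, -0.0352, 0], [-0.007, -0.0352, 0], [-0.007, -0.0352, 0], [-0.007, -0.0352, 0], [-0.007, -0.0352, 0], [0, 0, 0], [0, 0, 0]]' --rotation '[[0, 0, 0], [0, 0, 0], [0, 0, 0], [0, 0, 0], [0, 0, 0], [0, 0, 0], [0, 0, -0.077], [0, 0, 0]]'

```text
time: 13.48
tcp_pos: [474.6, -32.5, 310.1]
eef_rot: [180.0, 0.0, 131.2]
contact_force: [0.0, -0.6, -0.7]
width: 0.7
finger_force: 0.0
```

Request:
play_rows --offset '[[0, 0, 0.03], [0, 0, 0.03], [0, 0, 0.03], [0, 0, 0.025], [0, 0, 0.017], [0, 0, 0], [0, 0, 0]]' --rotation '[[0, 0, 0], [0, 0, 0], [0, 0, 0], [0, 0, 0], [0, 0, 0], [0, 0, 0], [0, 0, 0]]'

```text
time: 14.35
tcp_pos: [475.2, -32.4, 178.5]
eef_rot: [180.0, 0.0, 131.3]
contact_force: [-0.3, -0.2, 1.5]
width: 0.6
finger_force: 0.0
```

Run:
```python
from h import *
p,_=grab("side");q,_=grab("scene")
a=cv2.resize(p[180:320,200:375],(500,400)); b=cv2.resize(q[150:270,240:410],(572,400)); cv2.imwrite("pics/c4.png",cv2.resize(np.hstack([a,b]),(800,300))[...,::-1]); s=sense();print(s["tcp_pos"],s["eef_rot"])
```

```text
[475.26513007 -32.5713383  178.68586487] [1.79951320e+02 5.90525378e-02 1.31348337e+02]
```

View pics/c4.png

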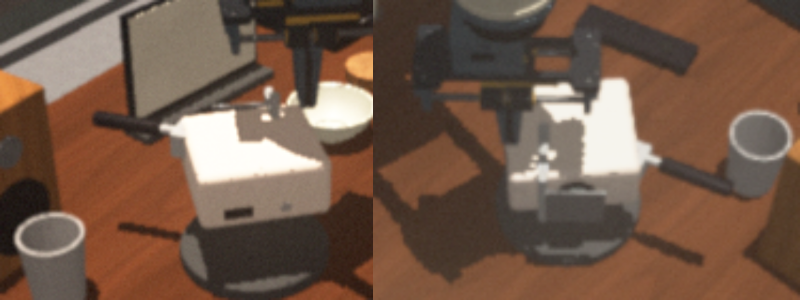

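Left half: the finger stands behind the tab, beside the bowl. Right half: the finger tip at (515,125) is behind the tab at (545,150). Next I'll push round the pin.

Request:
play_rows --offset '[[0, 0.004, 0], [0, 0.004, 0], [0, 0.004, 0], [0, 0.002, 0], [0.0006, 0.0018, 0], [0.0013, 0.0035, 0], [0.0013, 0.0035, 0], [0.0013, 0.0035, 0]]' --rotation '[[0, 0, 0], [0, 0, 0], [0, 0, 0], [0, 0, 0], [0, 0, 0.0222], [0, 0, 0.0444], [0, 0, 0.0444], [0, 0, 0.0444]]'

```text
time: 15.45
tcp_pos: [492.5, -12.3, 177.9]
eef_rot: [-180.0, -0.0, 117.3]
contact_force: [-1.1, -0.3, -0.6]
width: 0.7
finger_force: 0.2
```

Request:
play_rows --offset '[[0.0013, 0.0035, 0], [0.0013, 0.0035, 0], [0.0013, 0.0035, 0], [0.0013, 0.0035, 0], [0.0013, 0.0035, 0], [0.0013, 0.0035, 0], [0.0013, 0.0035, 0], [0.0013, 0.0035, 0]]' --rotation '[[0, 0, 0.0444], [0, 0, 0.0444], [0, 0, 0.0444], [0, 0, 0.0444], [0, 0, 0.0444], [0, 0, 0.0444], [0, 0, 0.0444], [0, 0, 0.0444]]'

```text
time: 16.45
tcp_pos: [516.9, 4.0, 177.8]
eef_rot: [-180.0, 0.0, 85.3]
contact_force: [-0.1, 0.3, -0.2]
width: 0.8
finger_force: 0.2
```

```bash
python3 aim.py
python3 - <<'E'
import numpy as np,cv2
p=np.load("side.npz")["p"];q=np.load("scene.npz")["p"]
a=cv2.resize(p[180:320,200:375],(500,400)); b=cv2.resize(q[150:270,240:410],(572,400)); cv2.imwrite("pics/c5.png",cv2.resize(np.hstack([a,b]),(800,300))[...,::-1])
E
```

```text
scene 1002 roof [502.7  18.4 152.7 170.4  69.4] [[396.0, -23.0], [556.0, -83.0], [609.0, 60.0], [450.0, 120.0]]
 tab 58 [526.6  -2.5 188.4]
 grip 183 [641.8  70.2 155.1] bearing-60: -44.08171074701399
side 1879 roof [502.3  35.  159.8 140.6  56.3] [[399.0, 7.0], [516.0, -71.0], [605.0, 63.0], [488.0, 140.0]]
 tab 91 [509.3  17.7 187.9]
 grip 224 [634.1  77.1 153.3] bearing-60: -40.49615912412822
[517.22605678   4.08284916 177.85597657] [ 1.79995710e+02 -3.50295830e-03  8.54030863e+01] [ 0.19020177  0.21886448 -0.20979331] 16.55
```

View pics/c5.png

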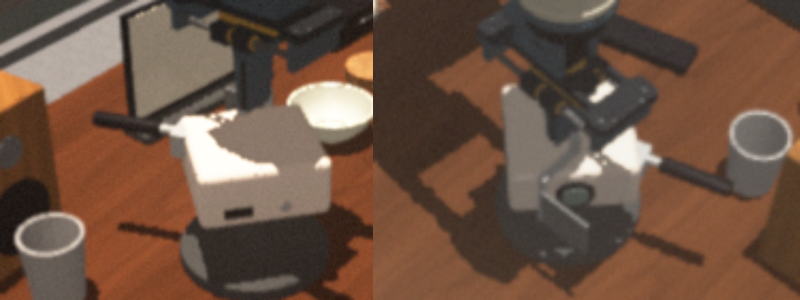

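Right half: the lens is now visible at (575,195) with the door half open and the grip unchanged. I'll continue.

Request:
play_rows --offset '[[0.0013, 0.0035, 0], [0.0013, 0.0035, 0], [0.0013, 0.0035, 0], [0.0013, 0.0035, 0], [0.0013, 0.0035, 0], [0.0013, 0.0035, 0], [0.0013, 0.0035, 0], [0, 0, 0]]' --rotation '[[0, 0, 0.0444], [0, 0, 0.0444], [0, 0, 0.0444], [0, 0, 0.0444], [0, 0, 0.0444], [0, 0, 0.0444], [0, 0, 0.0444], [0, 0, 0]]'

```text
time: 17.55
tcp_pos: [542.8, 5.7, 177.8]
eef_rot: [-180.0, 0.0, 57.6]
contact_force: [0.2, -0.3, -0.1]
width: 0.2
finger_force: 0.0
```

```bash
python3 aim.py
python3 - <<'E'
import numpy as np,cv2
z=np.load("scene.npz");q=z["p"];p=np.load("side.npz")["p"]
a=cv2.resize(p[180:320,200:375],(500,400)); b=cv2.resize(q[150:270,240:410],(572,400)); cv2.imwrite("pics/c6.png",cv2.resize(np.hstack([a,b]),(800,300))[...,::-1])
E
```

```text
scene 855 roof [502.1  26.7 155.7 153.3  61.4] [[397.0, -5.0], [532.0, -78.0], [607.0, 58.0], [472.0, 132.0]]
 tab 4 [531.   -7.4 187.1]
 grip 189 [640.4  69.9 154.8] bearing-60: -44.00546015094132
side 1896 roof [502.2  33.7 158.5 142.1  55.6] [[399.0, 8.0], [516.0, -72.0], [606.0, 59.0], [488.0, 139.0]]
 tab 101 [536.4  13.7 188.4]
 grip 220 [635.2  77.2 153.3] bearing-60: -40.633968857543955
[542.56938661   5.68677135 177.87445375] [-1.79990816e+02  5.19087344e-03  5.76343606e+01] [-0.4035396  -0.57774692  0.47118773] 17.65
```

View pics/c6.png

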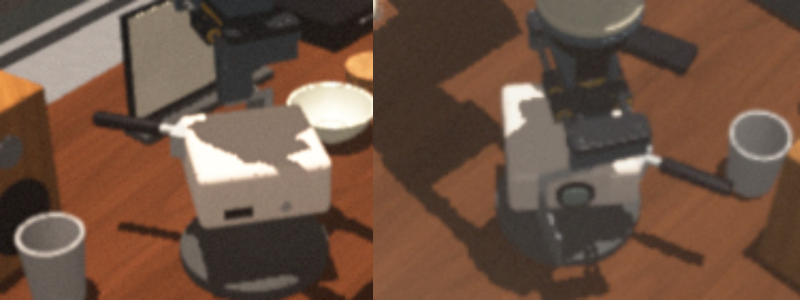

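Right half: the door is swung forward and nearly square, with the lens clear at (575,195). I'll push 6° more, still short of the stop, then back off and measure.

Request:
play_rows --offset '[[0.0006, 0.0018, 0], [0.0006, 0.0018, 0], [0.0006, 0.0018, 0], [0, 0, 0], [0, 0, 0], [0, 0, 0]]' --rotation '[[0, 0, 0.0222], [0, 0, 0.0222], [0, 0, 0.0222], [0, 0, 0], [0, 0, 0], [0, 0, 0]]'

```text
time: 18.4
tcp_pos: [548.2, 4.1, 178.0]
eef_rot: [180.0, -0.0, 51.5]
contact_force: [0.9, -1.1, -0.8]
width: 0.6
finger_force: 0.0
```

Request:
play_rows --offset '[[0, -0.005, 0], [0, -0.015, 0], [0, 0, -0.03], [0, 0, -0.05], [0, -0.03, -0.05], [0, -0.05, 0], [0, -0.05, 0], [0, 0, 0]]' --rotation '[[0, 0, 0], [0, 0, 0], [0, 0, 0], [0, 0, 0], [0, 0, 0], [0, 0, 0], [0, 0, 0], [0, 0, 0]]'

```text
time: 19.4
tcp_pos: [427.5, 99.3, 308.1]
eef_rot: [-180.0, -0.0, 51.6]
contact_force: [-0.2, -0.4, -0.0]
width: 0.3
finger_force: 0.0
```

```bash
python3 aim.py
python3 - <<'E'
from h import *
for n in("scene","side"):
    P=np.load(n+".npz")["P"]; d=np.hypot(P[...,0]-534.3,P[...,1]+46.9)
    k=(P[...,2]>160)&(P[...,2]<195)&(d<62)&(d>12); Q=P[k]
    b=np.degrees(np.arctan2(Q[:,1]+46.9,Q[:,0]-534.3)); print(n,len(Q),"crank/tab bearing med",np.median(b).round(1),np.percentile(b,[10,90]).round(1), "door rad",np.radians(138.2-np.median(b)))
    T=P[(P[...,2]>178)&(P[...,2]<195)&(d<70)]; T=np.median(T,0); print("tab",T,np.radians(138.2-np.degrees(np.arctan2(T[1]+46.9,T[0]-534.3))))
z=np.load("scene.npz");q=z["p"];p=np.load("side.npz")["p"]
a=cv2.resize(p[180:320,200:375],(500,400)); b=cv2.resize(q[150:270,240:410],(572,400)); cv2.imwrite("pics/c7.png",cv2.resize(np.hstack([a,b]),(800,300))[...,::-1])
E
```

```text
scene 1808 roof [502.6  26.7 156.7 152.9  60.4] [[397.0, -4.0], [530.0, -79.0], [608.0, 57.0], [475.0, 133.0]]
 tab 22 [564.   -6.6 188.5]
 grip 119 [647.4  70.9 154.1] bearing-60: -44.3780573596688
side 1891 roof [509.2  35.9 162.1 140.7  50.6] [[403.0, 18.0], [512.0, -71.0], [615.0, 54.0], [506.0, 143.0]]
 tab 30 [557.1  -2.6 186.4]
 grip 201 [635.6  77.3 153.3] bearing-60: -40.65097477260569
[430.25155158  97.97110155 308.10903813] [ 1.79969942e+02 -2.09497254e-02  5.15679623e+01] [-0.19405937 -0.02730486  0.53830481] 19.5
scene 93 crank/tab bearing med 52.2 [46.6 63. ] door rad 1.5001534810024781
tab [564.03646429  -6.55654738 188.47165095] 1.4764314030494268
side 105 crank/tab bearing med 62.8 [56.6 69. ] door rad 1.3159927855076132
tab [557.06385626  -2.553223   186.37282306] 1.3154913091486153
```

View pics/c7.png

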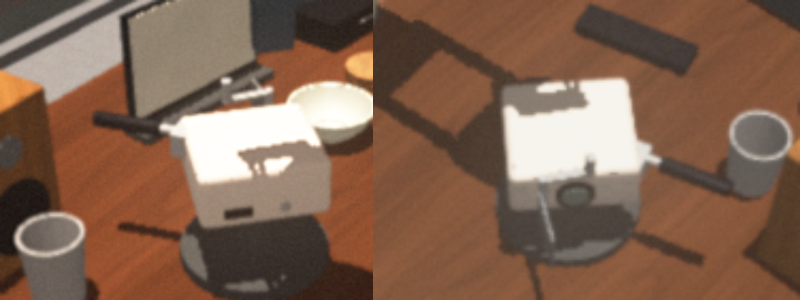

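Right half: the lens is exposed at (575,193), the door is edge-on and the tab is at (590,165). Averaging both views puts the door at about 1.40 rad, which is marginal, so I'll go back and push about 8° further.

Request:
play_rows --offset '[[0, 0.05, 0], [0, 0.05, 0], [0, 0.03, 0], [0, 0, 0.05], [0, 0, 0.05], [0, 0, 0.03], [0, 0, 0], [0, 0.012, 0]]' --rotation '[[0, 0, 0], [0, 0, 0], [0, 0, 0], [0, 0, 0], [0, 0, 0], [0, 0, 0], [0, 0, 0], [0, 0, 0]]'

```text
time: 20.5
tcp_pos: [542.8, 8.8, 179.0]
eef_rot: [180.0, -0.0, 51.5]
contact_force: [-0.6, -0.1, 1.7]
width: 0.1
finger_force: 0.0
```

Request:
play_rows --offset '[[0, 0.006, 0], [0, 0.002, 0], [0.0006, 0.0018, 0], [0.0006, 0.0018, 0], [0.0006, 0.0018, 0], [0.0006, 0.0018, 0], [0, 0, 0], [0, 0, 0]]' --rotation '[[0, 0, 0], [0, 0, 0], [0, 0, 0.0222], [0, 0, 0.0222], [0, 0, 0.0222], [0, 0, 0.0222], [0, 0, 0], [0, 0, 0]]'

```text
time: 21.5
tcp_pos: [555.2, 1.1, 177.9]
eef_rot: [-180.0, 0.0, 43.5]
contact_force: [1.0, 0.2, -0.5]
width: 0.4
finger_force: 0.0
```

Request:
play_rows --offset '[[0, -0.005, 0], [0, -0.015, 0], [0, 0, -0.03], [0, 0, -0.05], [0, -0.03, -0.05], [0, -0.05, 0], [0, -0.05, 0], [0, 0, 0]]' --rotation '[[0, 0, 0], [0, 0, 0], [0, 0, 0], [0, 0, 0], [0, 0, 0], [0, 0, 0], [0, 0, 0], [0, 0, 0]]'

```text
time: 22.5
tcp_pos: [449.0, 112.1, 308.2]
eef_rot: [-180.0, -0.0, 43.7]
contact_force: [0.6, -0.1, 0.2]
width: -0.1
finger_force: 0.0
```

```bash
python3 aim.py
python3 - <<'E'
from h import *
t=[]
for n in("scene","side"):
    P=np.load(n+".npz")["P"]; d=np.hypot(P[...,0]-534.3,P[...,1]+46.9)
    t.append(np.median(P[(P[...,2]>178)&(P[...,2]<195)&(d<70)],0))
T=np.mean(t,0); print(t,T,np.hypot(T[0]-534.3,T[1]+46.9),"door",np.radians(138.2)-np.arctan2(T[1]+46.9,T[0]-534.3))
E
```

```text
scene 1833 roof [502.6  29.3 154.2 150.4  58.9] [[398.0, 2.0], [527.0, -76.0], [607.0, 56.0], [478.0, 134.0]]
 tab 27 [569.4 -12.4 187.6]
 grip 123 [644.1  70.3 154.8] bearing-60: -44.27029839052331
side 1891 roof [511.   35.9 161.8 139.8  49.4] [[405.0, 20.0], [511.0, -71.0], [617.0, 52.0], [511.0, 143.0]]
 tab 33 [563.3  -7.1 187.5]
 grip 197 [636.6  77.9 153.1] bearing-60: -40.55414305133441
[451.34461124 110.50441782 308.07937934] [ 1.79978696e+02 -1.85254843e-02  4.35844201e+01] [-0.05058378  0.07845231 -0.32241229] 22.6
[array([569.43652009, -12.42285058, 187.57712093]), array([563.31796603,  -7.10388588, 187.45990331])] [566.37724306  -9.76336823 187.51851212] 49.07218093484714 door 1.5536787445455782
```

```bash
python3 -c "
from station import *
print(finish_job())"
```

```text
the job is handed in; nothing more can be done
None
```

I handed the job in; the hand-in returned no verdict. By my last camera measurements the projector points about -42° against a target of -42.4° (±4° allowed), the lens door is open to about 1.55 rad (1.4 needed), and the arm is clear of everything.

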